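Press the corner bracket home in its foam tray

TASK

Put the L-shaped aluminium corner bracket into the matching L-shaped cutout of the foam in the blue tool tray and press it down, the heel and both tips, until its underside is fully home on the yellow bottom everywhere. Press firmly enough to get it past the foam's grip but not so hard that the springy foam sheet is crushed, and leave the black packer in its own cutout, the timber block and the slotted grey drilling jig where they are.

Things in the scene. Friction and masses are not known exactly. Their poses are not given: they have to be found in the camera images.
- bracket_mid (a point): Centre (half-way up) of the long leg of the loose L-shaped aluminium bracket, about 0.3 kg, 34 mm thick, lying flat; legs 32 mm wide, lower edges chamfered 2.5 mm. y runs along the 130 mm long leg, away from the heel; the short leg leaves the heel (-y end) towards +x and reaches 80 mm from the long leg's outer (-x) face. z up. Grip it here across 32 mm (closing along x).
- bracket_heel (a point): Point on the top face of the bracket in the middle of its heel, where the legs meet: 49 mm along -y from bracket_mid, 17 mm higher. Same axes as bracket_mid.
- bracket_long_tip (a point): Point on the top face of the bracket near the end of its long leg: 53 mm along +y from bracket_mid, 17 mm higher.
- bracket_short_tip (a point): Point on the top face of the bracket near the end of its short leg: 52 mm along +x and 49 mm along -y from bracket_mid, 17 mm higher.
- cutout_mid (a point): Point in the foam's top face (58 mm above the bench), in the middle of the long leg of the L-shaped cutout, where bracket_mid belongs seen from above. Same axes as the bracket: y along the long leg away from the heel, x along the short leg. Cutout 20 mm deep, yellow bottom, 2 mm clearance all round: a bracket that is home stands 14 mm above the foam.
- cutout_heel (a point): Point in the foam's top face where bracket_heel belongs seen from above. Home: bracket_heel is 14 mm above it. A bracket let go in the cutout rests on springy foam ribs, its underside roughly 16 mm deep; then it must be pressed past them.
- cutout_long_tip (a point): The same for bracket_long_tip. Ribs: one pair across each tip, one pair across the long leg 16 mm from its middle towards the heel, standing 3.8 mm out of the walls near the bottom. Presses below about 13 N do not get it past; 16 to 20 N do, in turn at the tips, the heel and over the middle pair. Pressing one place can lift another.
- cutout_short_tip (a point): The same for bracket_short_tip.
- foam (a joint): How far the foam sheet is pushed down into the soft layer under it (m): 0 at rest; it starts to sink at about 1 N and then gives about 1 mm per 1.3 N, springing back up when let go. Beyond 0.020 (about 26 N of push) it counts as crushed.
- packer: Black plastic packer block 45 x 62 x 28 mm, loose but already home in its own rectangular cutout, 8 mm proud of the foam, beyond the long leg's end of the L. Origin at the centre of its underside. Leave it alone.
- timber: Loose wooden block 36 x 90 x 18 mm lying on the bench to the right. Origin at the centre of its underside. Leave it alone.
- case: Fixed blue tool tray, 144 mm (x) by 274 mm (y), walls 50 mm high, filled by the black foam sheet, 130 x 260 mm. Origin at the centre of its underside; its x and y axes are parallel to the cutout's. cutout_mid is at x -24, y -45 mm from it; the packer at y +75 mm.
- jig: Loose grey slotted drilling jig, 45 x 136 x 26 mm, lying across the bench farther back. Origin at the centre of its underside. Leave it alone.
There are look-alikes about, which are no part of the job. What is shaped like the part that bears bracket_mid but turquoise is not meant.

How it is judged:
By the outcome, as a careful person would: the job done as asked, in the order asked, and still so for the second after the job is handed in, with the robot touching nothing.
It also fails if it takes over 61 s, if anything falls off the work surface, if the arm or the gripper's body presses on something with over 40 N, if the wrist force passes 120 N, or if a joint passes its speed limit or range.

ROBOT

A 6-joint arm with a two-finger parallel gripper is mounted at the origin on a cart in front of the work surface, level with it; the furniture and walls round the work are solid. World frame = base frame: x ahead of the robot, y to its left, z up, the work surface at z = 0. Lengths are in mm, angles in rad, forces in N, time in s.
With the tool pointing down it reaches from about 300 to 775 mm from the base axis. Payload 14.6 kg.
Tool frame: the origin (TCP) lies between the finger pads; the fingertips stand 17 mm ahead of it and the grasp point (between the pads) lies 2 mm behind it (manip.tip_reach is the distance from the TCP to the fingertips, in mm); z points along the fingers, y is the line along which they close (so a half turn about z gives the same grasp; the last joint's range is limited). The gripper opens to 94 mm and grips with 3 to 60 N. Pads are 16 mm wide; open, the fingers measure 119 mm over their backs; the gripper's body (75 mm by 177 mm) begins 78 mm behind the grasp point.
Start: joints at [1.253, 0.3, 1.521, -0, 1.321, -0.067], TCP at [136.496, 532.783, 222.446] pointing down, gripper open.
Joint ranges: [-3.03, 3.03], [-0.79, 2.21], [0.23, 2.52], [-1.04, 4.18], [0, 3.07], [-2.55, 2.55]. Speed limits (rad/s): [2.22, 2.22, 2.57, 3.14, 3.14, 3.14].

INTERFACE

Orientations are given as [roll, pitch, yaw] about the fixed x, y, z axes, in that order (R = Rz(yaw) Ry(pitch) Rx(roll)).
In Python, from cell import manip, viewer gives the robot as it stands.
- The arm moves only by the tool apply_moves, never from a script. Its argument "moves" is a list of rows, each a list of 3 entries, a list of its own where there are three numbers: the shift along the tool's x, y, z each as a share of 0.25 m, from -1 to 1, then the turn, a rotation vector about the tool's x, y, z each as a share of pi rad, from -1 to 1, then the closure, from 0 (fully open) to 1 (shut). In form: [[[dx, dy, dz], [wx, wy, wz], grip], ...]. A call has 1 to 12 rows; each row is the pose to reach, as a shift and turn from the pose commanded when the call began, along the tool's axes at that moment, turning the shorter way round; what a row does not reach only later rows make up. A row lasts 1/12 s, in which the tool goes at most 41.7 mm and 7.16 degrees, less where a joint would pass 70% of its speed; a pose out of reach is approached as far as the arm can. A call with a number of a shift or a turn outside -1 to 1 is refused whole. A call with a gripper value outside its range is refused whole. The fingers move at their own pace and stop on an object; "squeeze" is the grip in N (left out, the last holds). Time passes only in rows, so rows that repeat a pose let the fingers close. It gives the time, the measured TCP pose, the force, the opening and the grip force at its end, in the units of the state.
- manip.read_state(): the state, without advancing time (a new reading comes with each control period).
- viewer.camera(name): name is "side" or "top" or "wrist"; returns the picture (384x512x3 uint8, blue, green, red); there is no depth.
- viewer.camera_info(name): a dict with "camera_matrix" (3x3 intrinsics, pixels), "k1" (the pictures are not rectified: a ray, as slopes to the right and down, at radius r is drawn at 1 + k1 r^2 times it, then the intrinsics apply), "R" (3x3) and "t" (3): a world point X has camera coordinates R X + t. Camera axes: x right, y down, z forward; pixel columns grow to the right and rows downward; lengths in mm; the calibration is good to about 2 mm. A picture is of the moment at which its call begins: read the wrist's pose just before it. camera_info takes no time and is no camera call; for the wrist camera it gives the pose at the moment of the call.
- manip.sign_off(): hands the job in; it is judged then, once.
The state is a dict: "clock": time; "joints": joint angles; "qd": joint speeds; "effort": joint torques, N m; "eef_pos": TCP position; "eef_rot": TCP orientation; "wrist_force": force on the tool from outside, world axes, zero at the start; "moment": the same for the moment, N m; "finger_gap": finger opening in mm; "finger_force": force on a finger pad.
Only numpy, scipy, OpenCV 4.12 (cv2) and the standard library are available. Lean on these libraries where they do the work, as an engineer would, in place of code of your own. Each camera call takes 0.05 s, during which the arm holds its last target. There are 200 camera calls.

## Working session

There is one attempt and no reset: what is moved stays moved. The work goes in short steps, Python scripts to look and compute and a tool call to move; the robot and the scene stay as the last step left them, time stands still between calls to the robot, and variables do not carry over. Pictures are saved under pics/ and viewed, at most 10 in all, crops included, and the job is handed in when it is done.

Besides the shell and the picture viewer there is one more tool, called after "Emit:" by a JSON object that holds its "api" and its "payload", one argument or row to a line. apply_moves: Moves the arm, as the interface text tells. Shift numbers are shares of 0.25 m and turn numbers shares of pi rad, none past 1 either way. Its arguments: {"type":"object","properties":{"moves":{"type":"array"},"squeeze":{"type":"number"}},"required":["moves"]}

```bash
ls; mkdir -p pics; python3 - <<'E'
from cell import manip, viewer
import cv2, numpy as np
s=manip.read_state(); print(s)
a=viewer.camera("top"); b=viewer.camera("side")
cv2.imwrite("pics/top0.png",a); cv2.imwrite("pics/side0.png",b)
cv2.imwrite("pics/both.png",np.vstack([a,b])[:, :] if 0 else cv2.resize(np.hstack([a,b]),(800,300)))
for n in("top","side","wrist"): print(n,viewer.camera_info(n))
E
```

```text
pics
{'clock': 0.0, 'joints': array([ 1.25338601e+00,  3.00481507e-01,  1.52156905e+00,  6.28117360e-06,
        1.32069130e+00, -6.66164286e-02]), 'qd': array([ 0.00040624, -0.00126937,  0.00023473,  0.0005112 , -0.00187357,
        0.00195011]), 'effort': array([ 1.05215739e-03, -5.31799614e+01, -3.52737987e+01,  7.08626490e-02,
        2.43437866e-02, -8.79863615e-05]), 'eef_pos': array([136.43137131, 532.56602103, 221.88569878]), 'eef_rot': array([-3.14044640e+00, -8.25696968e-05,  2.89079716e+00]), 'wrist_force': array([-0.37013461,  0.18329663, -0.35297571]), 'moment': array([-0.01277348,  0.00589655, -0.02728228]), 'finger_force': 0.0, 'finger_gap': 94.12467603421062}
top {'camera_matrix': array([[360.06033033,   0.        , 251.50645508],
       [  0.        , 360.06033033, 190.53567587],
       [  0.        ,   0.        ,   1.        ]]), 'k1': -0.0892404710037191, 'R': array([[-0.02828411, -0.99958533,  0.00540195],
       [-0.98600759,  0.02701094, -0.16449751],
       [ 0.16428339, -0.00997903, -0.98636271]]), 't': array([  16.32240612,  601.59334033, 1036.91492885])}
si
[... 166 characters left out ...]
     ]]), 'k1': 0.058612582492617624, 'R': array([[ 0.94439155, -0.32846791, -0.01527879],
       [-0.19115846, -0.51061415, -0.8382909 ],
       [ 0.26755009,  0.79459551, -0.5450091 ]]), 't': array([-564.18487959,  179.5284051 , 1739.4667616 ])}
wrist {'camera_matrix': array([[344.65473965,   0.        , 260.68629465],
       [  0.        , 344.65473965, 192.45967078],
       [  0.        ,   0.        ,   1.        ]]), 'k1': -0.08364760273666084, 'R': array([[ 2.47741425e-01,  9.68826188e-01, -6.42701076e-05],
       [ 9.43893631e-01, -2.41350893e-01,  2.25420852e-01],
       [ 2.18378113e-01, -5.59067471e-02, -9.74261482e-01]]), 't': array([-550.21183256,  -25.08851214,  388.03111431])}
```

View pics/top0.png

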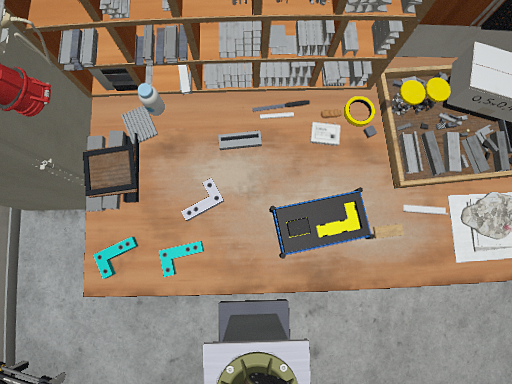

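```bash
cat > h.py <<'E'
from cell import manip, viewer
import cv2, numpy as np
def rays(info,px):
    K=info["camera_matrix"]; px=np.float64(px).reshape(-1,2)
    d=np.array([info["k1"],0,0,0,0.])
    n=cv2.undistortPoints(px.reshape(-1,1,2),K,d,R=None).reshape(-1,2)
    D=np.c_[n,np.ones(len(n))]@info["R"]          # R^T d
    return -info["R"].T@info["t"],D
def onplane(info,px,z):
    C,D=rays(info,px); return C+D*((z-C[2])/D[:,2])[:,None]
def proj(info,X):
    X=np.float64(X).reshape(-1,3)
    return cv2.projectPoints(X,cv2.Rodrigues(info["R"])[0],info["t"],info["camera_matrix"],np.array([info["k1"],0,0,0,0.]))[0].reshape(-1,2)
def blobs(mask,amin=150):
    c,_=cv2.findContours(mask,cv2.RETR_EXTERNAL,cv2.CHAIN_APPROX_NONE)
    return [k for k in c if cv2.contourArea(k)>amin]
def model(g): return np.array([(-16-g,65+g),(16+g,65+g),(16+g,-33+g),(64+g,-33+g),(64+g,-65-g),(-16-g,-65-g)],float)
def fitL(P,M):
    """P: 6 corners in order either way; best rigid 2D fit, returns mid, yaw of y axis frame, residual"""
    best=None
    for Q in (P,P[::-1]):
        for k in range(6):
            q=np.roll(Q,k,0); qc=q.mean(0); mc=M.mean(0)
            H=(M-mc).T@(q-qc); a=np.arctan2(H[0,1]-H[1,0],H[0,0]+H[1,1])
            R=np.array([[np.cos(a),-np.sin(a)],[np.sin(a),np.cos(a)]])
            t=qc-R@mc; e=q-(M@R.T+t); r=np.sqrt((e**2).sum(1).mean())
            if best is None or r<best[2]: best=(t,a,r,np.round(e,1))
    return best
def corners6(c):
    for e in np.linspace(1,12,45):
        p=cv2.approxPolyDP(c,e,True)
        if len(p)<=6: return p.reshape(-1,2),e
def pose(p,a,z):  # vectors from current tool to world target
    pass
E
python3 - <<'E'
from h import *
im=cv2.imread("pics/top0.png"); hsv=cv2.cvtColor(im,cv2.COLOR_BGR2HSV); info=viewer.camera_info("top")
ym=cv2.inRange(hsv,(24,150,120),(35,255,255)); bm=cv2.inRange(hsv,(0,0,150),(180,60,255))
for nm,m,box,z,g in(("cut",ym,(270,180,380,260),38,2),("br",bm,(165,165,240,235),34,0)):
    x0,y0,x1,y1=box; mm=np.zeros_like(m); mm[y0:y1,x0:x1]=m[y0:y1,x0:x1]
    for c in blobs(mm):
        p,e=corners6(c); print(nm,cv2.contourArea(c),len(p),p.tolist())
        if len(p)==6: print(fitL(onplane(info,p,z)[:,:2],model(g)))
E
```

```text
cut 594.5 6 [[354, 202], [344, 203], [347, 219], [317, 225], [319, 236], [359, 228]]
(array([ 486.30418203, -259.97487512]), np.float64(0.15434709242200492), np.float64(3.6710121966364224), array([[ 1.6, -2.8],
       [-0.8, -4.1],
       [-0.6, -0.1],
       [ 1.1, -1.6],
       [-2.2,  2.7],
       [ 1. ,  5.9]]))
br 1491.5 6 [[239, 165], [192, 165], [209, 196], [185, 219], [219, 191], [239, 192]]
(array([636.6746698 , 102.44612932]), np.float64(3.0862778682420577), np.float64(47.285797648476255), array([[ 36.7,  -0.8],
       [-16.2,  -0.6],
       [-16.8, -37.3],
       [-52.1,  64.4],
       [ 14.7, -41.1],
       [ 33.6,  15.4]]))
```

View pics/side0.png

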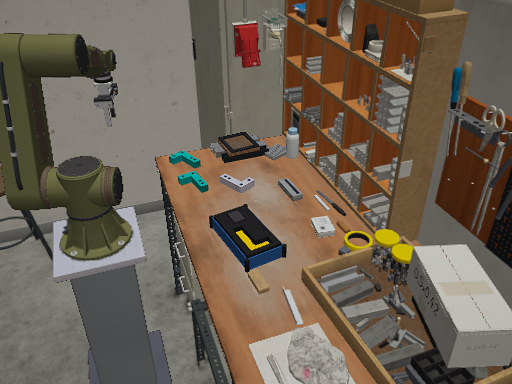

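```bash
cat >> h.py <<'E'
from scipy.spatial.transform import Rotation as Ro
def T(rpy): return Ro.from_euler("xyz",rpy)
def plan(cp,crpy,tp,trpy):
    R=T(crpy); print("shift",np.round(R.inv().apply(np.subtract(tp,cp))/250,4),"turn",np.round((R.inv()*T(trpy)).as_rotvec()/np.pi,4))
def after(cp,crpy,sh,tu):
    R=T(crpy); n=R*Ro.from_rotvec(np.pi*np.array(tu)); return np.add(cp,R.apply(np.array(sh)*250)),n.as_euler("xyz")
E
python3 - <<'E'
from h import *
i=viewer.camera_info("top"); print(onplane(i,[(203,207),(216,203),(185,214),(209,182)],34))
s=manip.read_state(); w=viewer.camera_info("wrist"); C=-w["R"].T@w["t"]; R=T(s["eef_rot"])
print("cam in tool",R.inv().apply(C-s["eef_pos"]),"axis",R.inv().apply(w["R"][2]))
plan([136.496,532.783,222.446],[np.pi,0,2.8908],[470,100,260],[np.pi,0,1.92])
E
```

```text
[[557.71824188 148.37717705  34.        ]
 [568.92566469 108.62081723  34.        ]
 [537.7591454  203.35318286  34.        ]
 [634.63681256 129.38768311  34.        ]]
cam in tool [  63.25853962    0.25813119 -161.70362365] axis [-0.22548713  0.00099127  0.97424564]
shift [-1.7219 -1.3459 -0.1502] turn [-0.    -0.     0.309]
```

```bash
python3 - <<'E'
from h import *
plan([136.496,532.783,222.446],[np.pi,0,2.8908],[575,130,230],[np.pi,0,1.92])
plan([136.496,532.783,222.446],[np.pi,0,2.8908],[350,330,230],[np.pi,0,2.4])
E
```

```text
shift [-2.099  -1.1254 -0.0302] turn [-0.    -0.     0.309]
shift [-1.0286 -0.5738 -0.0302] turn [-0.     -0.      0.1562]
```

Emit:
{"api": "apply_moves", "payload": {
  "moves": [
    [[-1,-0.56,-0.03],[0,0,0.155],0],
    [[-1,-0.56,-0.03],[0,0,0.155],0],
    [[-1,-0.56,-0.03],[0,0,0.155],0],
    [[-1,-0.56,-0.03],[0,0,0.155],0],
    [[-1,-0.56,-0.03],[0,0,0.155],0],
    [[-1,-0.56,-0.03],[0,0,0.155],0],
    [[-1,-0.56,-0.03],[0,0,0.155],0],
    [[-1,-0.56,-0.03],[0,0,0.155],0],
    [[-1,-0.56,-0.03],[0,0,0.155],0]
  ]
}}

```text
clock: 0.85
eef_pos: [344.8, 334.1, 229.8]
eef_rot: [-3.141, -0.0, 2.401]
wrist_force: [-0.3, 0.6, -1.3]
finger_gap: 93.8
finger_force: 0.0
```

```bash
python3 - <<'E'
from h import *
p,r=after([136.496,532.783,222.446],[np.pi,0,2.8908],[-1,-.56,-.03],[0,0,.155]);print(p,r,manip.read_state()["eef_pos"],manip.read_state()["eef_rot"])
plan(p,r,[575,130,230],[np.pi,0,1.92])
E
```

```text
[343.93093786 335.11978502 229.946     ] [3.14159265 0.         2.40385314] [344.80330361 334.06631115 229.76666125] [-3.14119726e+00 -1.27128357e-04  2.40053260e+00]
shift [-1.2358e+00  1.4500e-02 -2.0000e-04] turn [-0.    -0.     0.154]
```

Emit:
{"api": "apply_moves", "payload": {
  "moves": [
    [[-1,0.1,0],[0,0,0.154],0],
    [[-1,0.1,0],[0,0,0.154],0],
    [[-1,0.1,0],[0,0,0.154],0],
    [[-1,0.1,0],[0,0,0.154],0],
    [[-1,0.1,0],[0,0,0.154],0],
    [[-1,0.1,0],[0,0,0.154],0],
    [[-1,0.1,0],[0,0,0.154],0],
    [[-1,0.1,0],[0,0,0.154],0],
    [[-1,0.1,0],[0,0,0.154],0],
    [[-1,0.1,0],[0,0,0.154],0],
    [[-1,0.1,0],[0,0,0.154],0]
  ]
}}

```text
clock: 1.77
eef_pos: [544.9, 186.8, 230.2]
eef_rot: [3.141, -0.0, 1.922]
wrist_force: [0.4, -0.1, -0.6]
finger_gap: 94.2
finger_force: 0.0
```

```bash
python3 - <<'E'
from h import *
p,r=after([343.931,335.12,229.946],[np.pi,0,2.40385],[-1,.1,0],[0,0,.154]);print(p,r)
import pickle
i=viewer.camera_info("wrist"); a=viewer.camera("wrist"); cv2.imwrite("pics/w1.png",a); pickle.dump(i,open("w1.pkl","wb"))
print(manip.read_state()["eef_pos"],manip.read_state()["eef_rot"])
E
```

```text
[545.74367473 185.4649155  229.946     ] [ 3.14159265e+00 -2.22044605e-16  1.92004473e+00]
[544.99551504 186.65035746 230.27976176] [ 3.14118294e+00 -9.58596774e-06  1.92181990e+00]
```

View pics/w1.png

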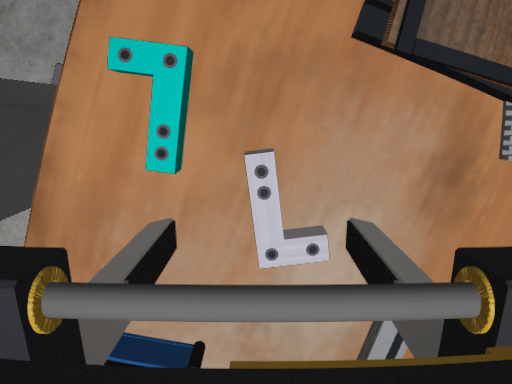

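```bash
python3 - <<'E'
from h import *
import pickle
i=pickle.load(open("w1.pkl","rb")); a=cv2.imread("pics/w1.png"); h=cv2.cvtColor(a,cv2.COLOR_BGR2HSV)
print(a[190,253],a[155,260],a[232,310],h[190,253],h[155,260],h[232,310],a[260,300])
m=cv2.inRange(h,(0,0,165),(180,60,255)); m[:, :230]=0; m[:,345:]=0; m[:135]=0; m[278:]=0
m=cv2.morphologyEx(m,cv2.MORPH_CLOSE,np.ones((3,3)))
for c in blobs(m):
    p,e=corners6(c); print(cv2.contourArea(c),len(p),p.tolist())
    if len(p)==6: print(fitL(onplane(i,p,34)[:,:2],model(0)))
E
```

```text
[196 185 185] [193 182 182] [92 91 96] [120  14 196] [120  15 193] [174  13  96] [196 185 185]Traceback (most recent call last):
  File "<stdin>", line 8, in <module>
TypeError: cannot unpack non-iterable NoneType object
```

```bash
python3 - <<'E'
from h import *
import pickle
i=pickle.load(open("w1.pkl","rb")); a=cv2.imread("pics/w1.png"); h=cv2.cvtColor(a,cv2.COLOR_BGR2HSV)
m=cv2.inRange(h,(0,0,140),(180,60,255)); m[:, :230]=0; m[:,345:]=0; m[:135]=0; m[278:]=0
m=cv2.morphologyEx(m,cv2.MORPH_CLOSE,np.ones((3,3)))
c=max(blobs(m),key=cv2.contourArea)
print([cv2.contourArea(k) for k in blobs(m)])
for e in (1.5,2,3,4,6): 
    p=cv2.approxPolyDP(c,e,True).reshape(-1,2); print(e,len(p),p.tolist())
    if len(p)==6: print(fitL(onplane(i,p,34)[:,:2],model(0)))
E
```

```text
[5447.0]
1.5 20 [[244, 155], [259, 268], [296, 264], [297, 271], [295, 277], [344, 277], [342, 251], [337, 252], [335, 250], [335, 243], [341, 232], [344, 216], [341, 225], [336, 230], [331, 227], [329, 234], [326, 231], [325, 235], [284, 239], [273, 151]]
2 16 [[244, 155], [259, 268], [296, 264], [295, 277], [344, 277], [342, 251], [335, 250], [344, 216], [341, 225], [336, 230], [331, 227], [329, 234], [326, 231], [325, 235], [284, 239], [273, 151]]
3 15 [[244, 155], [259, 268], [296, 264], [295, 277], [344, 277], [342, 251], [335, 250], [344, 216], [336, 230], [331, 227], [329, 234], [326, 231], [325, 235], [284, 239], [274, 153]]
4 11 [[244, 155], [259, 268], [296, 264], [295, 277], [344, 277], [342, 251], [335, 250], [344, 216], [329, 234], [284, 239], [274, 153]]
6 11 [[244, 155], [259, 268], [296, 264], [295, 277], [344, 277], [342, 251], [335, 250], [344, 216], [329, 234], [284, 239], [274, 153]]
```

```bash
python3 - <<'E'
from h import *
import pickle
i=pickle.load(open("w1.pkl","rb")); a=cv2.imread("pics/w1.png"); h=cv2.cvtColor(a,cv2.COLOR_BGR2HSV)
m=cv2.inRange(h,(90,3,140),(180,35,255)); m[:, :230]=0; m[:,345:]=0; m[:135]=0; m[278:]=0
c=max(blobs(m),key=cv2.contourArea)
print([cv2.contourArea(k) for k in blobs(m)])
for e in (2,3,4,6): 
    p=cv2.approxPolyDP(c,e,True).reshape(-1,2); print(e,len(p),p.tolist())
    if len(p)==6: print(fitL(onplane(i,p,34)[:,:2],model(0)))
E
```

```text
[4262.0]
2 6 [[244, 155], [259, 267], [328, 260], [326, 234], [283, 238], [273, 151]]
(array([564.95712962, 151.97260876]), np.float64(0.4703279851403392), np.float64(1.2791012866805904), array([[ 1.5, -0.9],
       [-0.2, -1.1],
       [-0.6,  0.6],
       [-0.5, -0.6],
       [-0.8,  0.1],
       [ 0.6,  1.9]]))
3 6 [[244, 155], [259, 267], [328, 260], [326, 234], [283, 238], [273, 151]]
(array([564.95712962, 151.97260876]), np.float64(0.4703279851403392), np.float64(1.2791012866805904), array([[ 1.5, -0.9],
       [-0.2, -1.1],
       [-0.6,  0.6],
       [-0.5, -0.6],
       [-0.8,  0.1],
       [ 0.6,  1.9]]))
4 6 [[244, 155], [259, 267], [328, 260], [326, 234], [283, 238], [273, 151]]
(array([564.95712962, 151.97260876]), np.float64(0.4703279851403392), np.float64(1.2791012866805904), array([[ 1.5, -0.9],
       [-0.2, -1.1],
       [-0.6,  0.6],
       [-0.5, -0.6],
       [-0.8,  0.1],
       [ 0.6,  1.9]]))
6 6 [[244, 155], [259, 267], [328, 260], [326, 234], [283, 238], [273, 151]]
(array([564.95712962, 151.97260876]), np.float64(0.4703279851403392), np.float64(1.2791012866805904), array([[ 1.5, -0.9],
       [-0.2, -1.1],
       [-0.6,  0.6],
       [-0.5, -0.6],
       [-0.8,  0.1],
       [ 0.6,  1.9]]))
```

```bash
python3 - <<'E'
from h import *
c=[545.744,185.465,229.946],[np.pi,0,1.92]
plan(*c,[565,152,100],[np.pi,0,2.041]); plan(*c,[565,152,35],[np.pi,0,2.041])
E
```

```text
shift [-0.1521  0.0266  0.5198] turn [ 0.      0.     -0.0385]
shift [-0.1521  0.0266  0.7798] turn [ 0.      0.     -0.0385]
```

Emit:
{"api": "apply_moves", "payload": {
  "moves": [
    [[-0.152,0.0266,0.2],[0,0,-0.0385],0],
    [[-0.152,0.0266,0.4],[0,0,-0.0385],0],
    [[-0.152,0.0266,0.52],[0,0,-0.0385],0],
    [[-0.152,0.0266,0.6],[0,0,-0.0385],0],
    [[-0.152,0.0266,0.68],[0,0,-0.0385],0],
    [[-0.152,0.0266,0.74],[0,0,-0.0385],0],
    [[-0.152,0.0266,0.78],[0,0,-0.0385],0],
    [[-0.152,0.0266,0.78],[0,0,-0.0385],0],
    [[-0.152,0.0266,0.78],[0,0,-0.0385],0]
  ]
}}

```text
clock: 2.57
eef_pos: [565.1, 152.5, 35.5]
eef_rot: [3.141, 0.0, 2.042]
wrist_force: [-0.0, 0.8, 0.6]
finger_gap: 94.2
finger_force: 0.0
```

Emit:
{"api": "apply_moves", "payload": {
  "moves": [
    [[0,0,0],[0,0,0],0.75],
    [[0,0,0],[0,0,0],0.75],
    [[0,0,0],[0,0,0],0.75],
    [[0,0,0],[0,0,0],0.75],
    [[0,0,0],[0,0,0],0.75],
    [[0,0,0],[0,0,0],0.75],
    [[0,0,0],[0,0,0],0.75],
    [[0,0,0],[0,0,0],0.75],
    [[0,0,0],[0,0,0],0.75],
    [[0,0,0],[0,0,0],0.75]
  ],
  "squeeze": 25
}}

```text
clock: 3.4
eef_pos: [564.9, 152.0, 34.9]
eef_rot: [-3.141, -0.0, 2.041]
wrist_force: [0.6, -0.3, -1.6]
finger_gap: 32.0
finger_force: 25.0
```

```bash
python3 - <<'E'
from h import *
p,r=after([545.744,185.465,229.946],[np.pi,0,1.92],[-.152,.0266,.78],[0,0,-.0385]);print(p,r)
plan(p,r,[580,-70,200],[np.pi,0,1.89])
E
```

```text
[564.99432914 152.03376718  34.946     ] [-3.14159265  0.          2.04095132]
shift [-0.819  -0.3488 -0.6602] turn [-0.     0.     0.048]
```

Emit:
{"api": "apply_moves", "payload": {
  "moves": [
    [[0,0,-0.15],[0,0,0],0.75],
    [[0,0,-0.3],[0,0,0],0.75],
    [[-0.1,-0.04,-0.45],[0,0,0],0.75],
    [[-0.25,-0.1,-0.56],[0,0,0.02],0.75],
    [[-0.4,-0.17,-0.66],[0,0,0.03],0.75],
    [[-0.55,-0.23,-0.66],[0,0,0.04],0.75],
    [[-0.7,-0.29,-0.66],[0,0,0.048],0.75],
    [[-0.82,-0.35,-0.66],[0,0,0.048],0.75],
    [[-0.82,-0.35,-0.66],[0,0,0.048],0.75]
  ]
}}

```text
clock: 4.15
eef_pos: [579.4, -76.1, 199.7]
eef_rot: [-3.141, 0.001, 1.886]
wrist_force: [-0.1, -0.7, -3.1]
finger_gap: 31.9
finger_force: 25.0
```

```bash
python3 - <<'E'
from h import *
p,r=after([564.994,152.034,34.946],[np.pi,0,2.04095],[-.82,-.35,-.66],[0,0,.048]);print(p,r)
plan(p,r,[594,-304,200],[np.pi,0,1.725])
E
```

```text
[579.85763989 -70.36276753 199.946     ] [3.14159265 0.         1.89015355]
shift [-9.051e-01 -2.397e-01 -2.000e-04] turn [ 0.     -0.      0.0526]
```

Emit:
{"api": "apply_moves", "payload": {
  "moves": [
    [[-0.15,-0.04,0],[0,0,0.02],0.75],
    [[-0.3,-0.08,0],[0,0,0.03],0.75],
    [[-0.45,-0.12,0],[0,0,0.04],0.75],
    [[-0.6,-0.16,0],[0,0,0.0526],0.75],
    [[-0.75,-0.2,0],[0,0,0.0526],0.75],
    [[-0.85,-0.22,0],[0,0,0.0526],0.75],
    [[-0.9,-0.24,0],[0,0,0.0526],0.75],
    [[-0.9,-0.24,0],[0,0,0.0526],0.75],
    [[-0.9,-0.24,0],[0,0,0.0526],0.75],
    [[-0.9,-0.24,0],[0,0,0.0526],0.75]
  ]
}}

```text
clock: 4.98
eef_pos: [593.6, -301.5, 199.7]
eef_rot: [-3.141, -0.001, 1.726]
wrist_force: [0.6, 0.1, -3.4]
finger_gap: 31.8
finger_force: 25.0
```

```bash
python3 - <<'E'
from h import *
import pickle
p,r=after([579.858,-70.363,199.946],[np.pi,0,1.89015],[-.9,-.24,0],[0,0,.0526]);print(p,r)
s=manip.read_state(); print(s["eef_pos"],s["eef_rot"])
i=viewer.camera_info("wrist"); a=viewer.camera("wrist"); cv2.imwrite("pics/w2.png",a); pickle.dump((i,s),open("w2.pkl","wb"))
E
```

```text
[ 593.53110824 -302.82384856  199.946     ] [3.14159265 0.         1.72490223]
[ 593.63794979 -301.54766164  199.72161596] [-3.14119221e+00 -6.56994537e-04  1.72587444e+00]
```

View pics/w2.png

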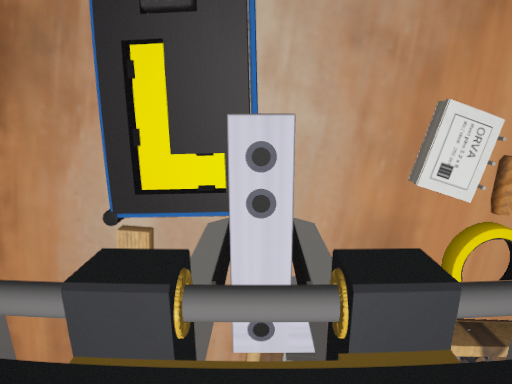

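```bash
cat > m.py <<'E'
from h import *
import pickle
(i,s)=pickle.load(open("w2.pkl","rb")); a=cv2.imread("pics/w2.png"); h=cv2.cvtColor(a,cv2.COLOR_BGR2HSV)
def edge(mask,axis,rng,span,first):
    """sub-window edge pixels: axis 0 -> per-row horizontal position; 1 -> per-column vertical position; +-.5 boundary"""
    out=[]
    for k in range(*rng):
        l=mask[k,span[0]:span[1]] if axis==0 else mask[span[0]:span[1],k]
        n=np.flatnonzero(l)
        if len(n): 
            v=span[0]+(n[0]-.5 if first else n[-1]+.5); out.append((v,k) if axis==0 else (k,v))
    return np.array(out)
def line(pts,z):
    P=onplane(i,pts,z)[:,:2].astype(np.float32)
    for _ in range(4):
        vx,vy,x,y=cv2.fitLine(P,cv2.DIST_HUBER,0,.01,.01).ravel(); d=(P-[x,y])@np.array([-vy,vx])
        P=P[abs(d)<max(1.0,1.5*np.median(abs(d)))] if len(P)>8 else P
    return np.array([x,y]),np.arctan2(vy,vx),len(P),abs(d).mean()
y=cv2.inRange(h,(22,120,90),(36,255,255))
E={"xl":line(edge(y,0,(50,185),(115,180),True),38),"xr":line(edge(y,0,(50,148),(115,180),False),58),
"yt":line(edge(y,1,(136,160),(30,110),True),38),"yb":line(edge(y,1,(148,200),(165,205),False),38),"yi":line(edge(y,1,(175,200),(120,180),True),58)}
b=cv2.inRange(h,(90,3,140),(180,40,255)); zt=s["eef_pos"][2]-1
B={"xl":line(edge(b,0,(120,205),(200,262),True),zt),"xr":line(edge(b,0,(120,205),(260,310),False),zt),
"yt":line(edge(b,1,(234,290),(100,140),True),zt),"yb":line(edge(b,1,(245,300),(335,358),False),zt)}
for nm,D in(("cut",E),("br",B)):
    for k,(p,t,n,e) in D.items():
        aa=(t%np.pi)-np.pi/2 if k[0]=="x" else ((t+np.pi/2)%np.pi)-np.pi/2
        print(nm,k,p.round(1),"yaw %.4f"%aa,n,"%.2f"%e)
    yaw=np.mean([((D[k][1])%np.pi)-np.pi/2 for k in("xl","xr")]); ex=np.array([np.cos(yaw),np.sin(yaw)]); ey=np.array([-ex[1],ex[0]])
    X={k:D[k][0]@(ex if k[0]=="x" else ey) for k in D}
    g=2 if nm=="cut" else 0
    print({k:round(v,1) for k,v in X.items()},"width",X["xr"]-X["xl"],32+2*g,"len",X["yt"]-X["yb"],130+2*g)
    mx=(X["xl"]+X["xr"])/2; my=(X["yt"]+X["yb"])/2
    if "yi" in X: print("my from inner",X["yi"]+33-g,"from mid",my)
    print("mid",(mx*ex+my*ey).round(2),"yaw",round(yaw,4), "tcp",s["eef_pos"].round(1),s["eef_rot"][2])
E
python3 m.py
```

```text
cut xl [ 465.4 -234.5] yaw 0.1758 102 0.25
cut xr [ 503.4 -237.4] yaw 0.1746 98 0.24
cut yt [ 474.  -191.2] yaw 0.1879 24 0.18
cut yb [ 513.9 -320.6] yaw 0.1836 51 0.22
cut yi [ 523.2 -281.8] yaw 0.2220 20 0.18
{'xl': np.float32(417.4), 'xr': np.float32(454.4), 'yt': np.float32(-270.9), 'yb': np.float32(-405.2), 'yi': np.float32(-368.7)} width 37.003662 36 len 134.35416 134
my from inner -337.7152 from mid -338.05566
mid [ 488.1  -256.91] yaw 0.1752 tcp [ 593.6 -301.5  199.7] 1.7258744395784877
br xl [ 573.2 -260.4] yaw 0.1522 85 0.10
br xr [ 604.1 -255.6] yaw 0.1499 85 0.12
br yt [ 585.9 -237.9] yaw 0.1557 55 0.02
br yb [ 613.3 -363.2] yaw 0.1529 53 0.02
{'xl': np.float32(527.5), 'xr': np.float32(558.7), 'yt': np.float32(-323.4), 'yb': np.float32(-451.4)} width 31.220642 32 len 127.98929 130
mid [ 595.21 -301.26] yaw 0.1511 tcp [ 593.6 -301.5  199.7] 1.7258744395784877
```

```bash
python3 - <<'E'
from h import *
c=[593.531,-302.824,199.946],[np.pi,0,1.7249]
plan(*c,[486.5,-257.1,103],[np.pi,0,1.75])
E
```

```text
shift [ 0.2464 -0.395   0.3878] turn [ 0.     0.    -0.008]
```

Emit:
{"api": "apply_moves", "payload": {
  "moves": [
    [[0.08,-0.13,0],[0,0,-0.008],0.75],
    [[0.16,-0.26,0.1],[0,0,-0.008],0.75],
    [[0.22,-0.35,0.2],[0,0,-0.008],0.75],
    [[0.246,-0.395,0.28],[0,0,-0.008],0.75],
    [[0.246,-0.395,0.34],[0,0,-0.008],0.75],
    [[0.246,-0.395,0.388],[0,0,-0.008],0.75],
    [[0.246,-0.395,0.388],[0,0,-0.008],0.75],
    [[0.246,-0.395,0.388],[0,0,-0.008],0.75],
    [[0.246,-0.395,0.388],[0,0,-0.008],0.75]
  ]
}}

```text
clock: 5.78
eef_pos: [487.4, -257.3, 103.9]
eef_rot: [3.14, 0.001, 1.751]
wrist_force: [-0.5, -0.1, -3.5]
finger_gap: 31.9
finger_force: 25.0
```

```bash
python3 - <<'E'
from h import *
import pickle
s=manip.read_state(); print(s["eef_pos"],s["eef_rot"])
i=viewer.camera_info("wrist"); a=viewer.camera("wrist"); b=viewer.camera("side"); cv2.imwrite("pics/w3.png",a); pickle.dump((i,s),open("w3.pkl","wb"))
cv2.imwrite("pics/s3.png",b)
cv2.imwrite("pics/c3.png",np.hstack([cv2.resize(a,(400,300)),cv2.resize(b[190:280,195:300],(350,300),interpolation=cv2.INTER_CUBIC)]))
E
```

```text
[ 487.35298835 -257.27586769  103.90326618] [3.14047941e+00 9.57690052e-04 1.75061375e+00]
```

View pics/c3.png

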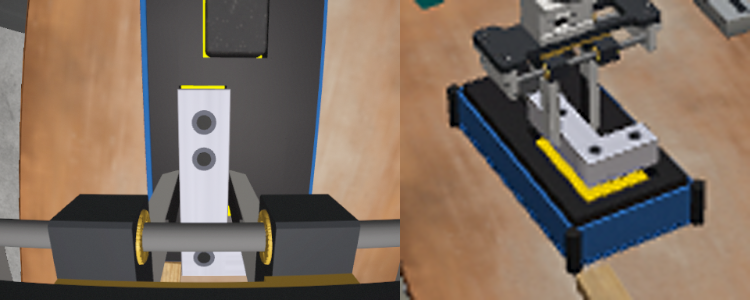

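```bash
python3 - <<'E'
from h import *
import pickle
(i,s)=pickle.load(open("w3.pkl","rb")); a=cv2.imread("pics/w3.png"); h=cv2.cvtColor(a,cv2.COLOR_BGR2HSV)
y=cv2.inRange(h,(22,120,60),(36,255,255)); 
y[:90]=0; y[130:]=0; y[:,:200]=0; y[:,320:]=0
v,u=np.nonzero(y); print("strip",u.min(),u.max(),v.min(),v.max())
b=cv2.inRange(h,(90,3,140),(180,40,255)); zt=s["eef_pos"][2]-1
n=np.flatnonzero(b[135,150:350])+150; w=np.flatnonzero(b[90:140,260])+90; print("br",n.min(),n.max(),w.min())
yaw=s["eef_rot"][2]-np.pi/2; ex=np.array([np.cos(yaw),np.sin(yaw),0]); ey=np.array([-ex[1],ex[0],0])
f=lambda px,z:[(np.round([(p-s["eef_pos"])@ex,(p-s["eef_pos"])@ey],1)) for p in onplane(i,px,z)]
vm=(v.min()+v.max())/2
print("strip L,R,top",f([(u.min()-.5,vm),(u.max()+.5,vm),(260,v.min()-.5)],38))
print("br L,R,top",f([(n.min()-.5,135),(n.max()+.5,135),(260,w.min()-.5)],zt))
bl=cv2.inRange(h,(100,120,60),(125,255,255))
for r in (60,120,180):
    k=np.flatnonzero(bl[r,100:450])+100; g=np.flatnonzero(np.diff(k)>20)
    print("blue",r,k.min(),k.max(),k[g],k[g+1], f([(k.min()-.5,r),(k.max()+.5,r)],50))
E
```

```text
strip 231 287 109 113
br 183 294 114
strip L,R,top [array([-17.7,  65.9]), array([19.1, 65.9]), array([ 1.3, 67.5])]
br L,R,top [array([-35. ,  54.7]), array([17.5, 54.6]), array([ 1.4, 64.4])]
blue 60 181 415 [188] [411] [array([-46.3,  96.2]), array([95.7, 97.3])]
blue 120 183 410 [190] [407] [array([-46.5,  60.6]), array([95.3, 61.2])]
blue 180 186 405 [192] [402] [array([-46.3,  22.9]), array([95.4, 23. ])]
```

Emit:
{"api": "apply_moves", "payload": {
  "moves": [
    [[0.002,0,0.02],[0,0,0],0.75],
    [[0.002,0,0.04],[0,0,0],0.75],
    [[0.002,0,0.055],[0,0,0],0.75],
    [[0.002,0,0.065],[0,0,0],0.75],
    [[0.002,0,0.075],[0,0,0],0.75],
    [[0.002,0,0.075],[0,0,0],0.75],
    [[0.002,0,0.075],[0,0,0],0.75]
  ]
}}

```text
clock: 6.47
eef_pos: [486.4, -256.7, 84.1]
eef_rot: [-3.141, -0.0, 1.75]
wrist_force: [-0.5, -0.5, -3.3]
finger_gap: 32.1
finger_force: 25.0
```

Emit:
{"api": "apply_moves", "payload": {
  "moves": [
    [[0,0,0.008],[0,0,0],0.75],
    [[0,0,0.015],[0,0,0],0.75],
    [[0,0,0.02],[0,0,0],0.75],
    [[0,0,0.02],[0,0,0],0.75],
    [[0,0,0.02],[0,0,0],0.75]
  ]
}}

```text
clock: 6.88
eef_pos: [486.4, -256.7, 79.1]
eef_rot: [-3.142, -0.0, 1.75]
wrist_force: [0.2, 1.0, -3.7]
finger_gap: 31.7
finger_force: 25.0
```

Emit:
{"api": "apply_moves", "payload": {
  "moves": [
    [[0,0,0],[0,0,0],0.4],
    [[0,0,0],[0,0,0],0.4],
    [[0,0,0],[0,0,0],0.4],
    [[0,0,0],[0,0,0],0.4],
    [[0,0,-0.06],[0,0,0],0.4],
    [[0,0,-0.12],[0,0,0],0.4],
    [[0,0,-0.16],[0,0,0],0.8],
    [[0.1,0,-0.16],[0,0,0],1],
    [[0.212,0,-0.16],[0,0,0],1],
    [[0.212,0,-0.16],[0,0,0],1],
    [[0.212,0,-0.16],[0,0,0],1],
    [[0.212,0,-0.16],[0,0,0],1]
  ]
}}

```text
clock: 7.88
eef_pos: [477.3, -204.9, 119.5]
eef_rot: [3.141, 0.001, 1.75]
wrist_force: [-0.8, 0.6, -0.3]
finger_gap: 19.9
finger_force: 0.0
```

```bash
python3 - <<'E'
from h import *
a=viewer.camera("wrist"); b=viewer.camera("side"); 
cv2.imwrite("pics/c4.png",np.hstack([cv2.resize(a,(400,300)),cv2.resize(b[190:280,195:300],(350,300),interpolation=cv2.INTER_CUBIC)]))
E
```

```text
(no output)
```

View pics/c4.png

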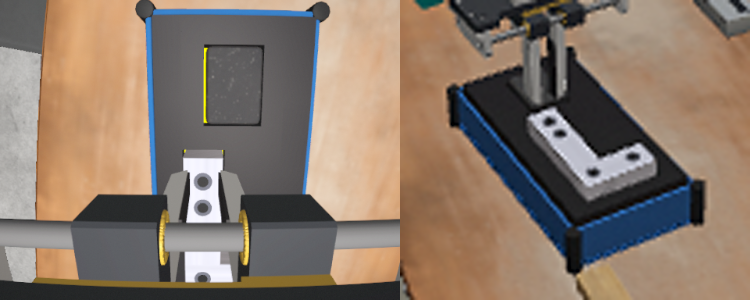

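Emit:
{"api": "apply_moves", "payload": {
  "moves": [
    [[0,0,0.04],[0,0,0],1],
    [[0,0,0.08],[0,0,0],1],
    [[0,0,0.1],[0,0,0],1],
    [[0,0,0.115],[0,0,0],1],
    [[0,0,0.13],[0,0,0],1],
    [[0,0,0.145],[0,0,0],1],
    [[0,0,0.145],[0,0,0],1],
    [[0,0,0.145],[0,0,0],1],
    [[0,0,0.145],[0,0,0],1]
  ]
}}

```text
clock: 8.73
eef_pos: [477.0, -204.3, 83.2]
eef_rot: [-3.141, -0.001, 1.75]
wrist_force: [-3.7, 5.0, 11.4]
finger_gap: 0.5
finger_force: 5.4
```

Emit:
{"api": "apply_moves", "payload": {
  "moves": [
    [[0,0,0.008],[0,0,0],1],
    [[0,0,0.016],[0,0,0],1],
    [[0,0,0.022],[0,0,0],1],
    [[0,0,0.022],[0,0,0],1],
    [[0,0,0.022],[0,0,0],1]
  ]
}}

```text
clock: 9.15
eef_pos: [477.3, -204.3, 78.1]
eef_rot: [3.141, -0.0, 1.75]
wrist_force: [-3.4, 5.4, 14.8]
finger_gap: 0.6
finger_force: 7.5
```

Emit:
{"api": "apply_moves", "payload": {
  "moves": [
    [[0,0,0.01],[0,0,0],1],
    [[0,0,0.014],[0,0,0],1],
    [[0,0,0.014],[0,0,0],1],
    [[0,0,0.014],[0,0,0],1]
  ]
}}

```text
clock: 9.48
eef_pos: [477.4, -204.3, 74.9]
eef_rot: [3.141, -0.0, 1.75]
wrist_force: [-6.0, 6.7, 18.1]
finger_gap: 0.2
finger_force: 9.6
```

Emit:
{"api": "apply_moves", "payload": {
  "moves": [
    [[0,0,-0.07],[0,0,0],1],
    [[0,0,-0.14],[0,0,0],1],
    [[-0.13,0,-0.14],[0,0,0],1],
    [[-0.27,0,-0.14],[0,0,0],1],
    [[-0.4,0,-0.14],[0,0,0],1],
    [[-0.408,0,-0.14],[0,0,0],1],
    [[-0.408,0,-0.1],[0,0,0],1],
    [[-0.408,0,-0.06],[0,0,0],1],
    [[-0.408,0,-0.03],[0,0,0],1],
    [[-0.408,0,-0.01],[0,0,0],1],
    [[-0.408,0,-0.0],[0,0,0],1],
    [[-0.408,0,-0.0],[0,0,0],1]
  ]
}}

```text
clock: 10.48
eef_pos: [495.2, -305.0, 74.5]
eef_rot: [3.142, 0.003, 1.751]
wrist_force: [-8.6, -5.9, 19.7]
finger_gap: 0.7
finger_force: 9.9
```

Emit:
{"api": "apply_moves", "payload": {
  "moves": [
    [[0,0,-0.07],[0,0,0],1],
    [[0,0,-0.14],[0,0,0],1],
    [[0,0.1,-0.14],[0,0,0],1],
    [[0,0.208,-0.14],[0,0,0],1],
    [[0,0.208,-0.14],[0,0,0],1],
    [[0,0.208,-0.1],[0,0,0],1],
    [[0,0.208,-0.06],[0,0,0],1],
    [[0,0.208,-0.03],[0,0,0],1],
    [[0,0.208,-0.015],[0,0,0],1],
    [[0,0.208,-0.005],[0,0,0],1],
    [[0,0.208,-0.005],[0,0,0],1],
    [[0,0.208,-0.005],[0,0,0],1]
  ]
}}

```text
clock: 11.48
eef_pos: [547.0, -295.4, 76.1]
eef_rot: [3.138, 0.001, 1.75]
wrist_force: [4.5, 4.0, 17.7]
finger_gap: 0.5
finger_force: 8.6
```

Emit:
{"api": "apply_moves", "payload": {
  "moves": [
    [[0,0,-0.07],[0,0,0],1],
    [[0,0,-0.14],[0,0,0],1],
    [[0.06,-0.1,-0.14],[0,0,0],1],
    [[0.132,-0.208,-0.14],[0,0,0],1],
    [[0.132,-0.208,-0.14],[0,0,0],1],
    [[0.132,-0.208,-0.1],[0,0,0],1],
    [[0.132,-0.208,-0.06],[0,0,0],1],
    [[0.132,-0.208,-0.03],[0,0,0],1],
    [[0.132,-0.208,-0.01],[0,0,0],1],
    [[0.132,-0.208,0.0],[0,0,0],1],
    [[0.132,-0.208,0.0],[0,0,0],1],
    [[0.132,-0.208,0.0],[0,0,0],1]
  ]
}}

```text
clock: 12.48
eef_pos: [489.3, -272.4, 74.6]
eef_rot: [-3.14, -0.001, 1.75]
wrist_force: [-8.1, 5.6, 19.8]
finger_gap: 0.7
finger_force: 9.5
```

Emit:
{"api": "apply_moves", "payload": {
  "moves": [
    [[0,0,-0.07],[0,0,0],1],
    [[0,0,-0.14],[0,0,0],1],
    [[0.13,0,-0.14],[0,0,0],1],
    [[0.276,0,-0.14],[0,0,0],1],
    [[0.276,0,-0.14],[0,0,0],1],
    [[0.276,0,-0.1],[0,0,0],1],
    [[0.276,0,-0.06],[0,0,0],1],
    [[0.276,0,-0.03],[0,0,0],1],
    [[0.276,0,-0.01],[0,0,0],1],
    [[0.276,0,0.0],[0,0,0],1],
    [[0.276,0,0.0],[0,0,0],1],
    [[0.276,0,0.0],[0,0,0],1]
  ]
}}

```text
clock: 13.48
eef_pos: [477.5, -205.1, 74.6]
eef_rot: [3.141, -0.001, 1.749]
wrist_force: [-3.1, 7.4, 18.9]
finger_gap: 0.6
finger_force: 9.5
```

Emit:
{"api": "apply_moves", "payload": {
  "moves": [
    [[0,0,-0.07],[0,0,0],1],
    [[0,0,-0.14],[0,0,0],1],
    [[-0.13,0.06,-0.14],[0,0,0],1],
    [[-0.26,0.13,-0.14],[0,0,0],1],
    [[-0.408,0.208,-0.14],[0,0,0],1],
    [[-0.408,0.208,-0.14],[0,0,0],1],
    [[-0.408,0.208,-0.1],[0,0,0],1],
    [[-0.408,0.208,-0.06],[0,0,0],1],
    [[-0.408,0.208,-0.02],[0,0,0],1],
    [[-0.408,0.208,0.0],[0,0,0],1],
    [[-0.408,0.208,0.0],[0,0,0],1],
    [[-0.408,0.208,0.0],[0,0,0],1]
  ]
}}

```text
clock: 14.48
eef_pos: [545.9, -296.0, 75.7]
eef_rot: [3.141, 0.002, 1.75]
wrist_force: [-4.8, -3.1, 16.7]
finger_gap: 0.3
finger_force: 8.6
```

Emit:
{"api": "apply_moves", "payload": {
  "moves": [
    [[0,0,-0.07],[0,0,0],1],
    [[0,0,-0.14],[0,0,0],1],
    [[0,-0.1,-0.14],[0,0,0],1],
    [[0,-0.208,-0.14],[0,0,0],1],
    [[0,-0.208,-0.14],[0,0,0],1],
    [[0,-0.208,-0.1],[0,0,0],1],
    [[0,-0.208,-0.06],[0,0,0],1],
    [[0,-0.208,-0.02],[0,0,0],1],
    [[0,-0.208,0.0],[0,0,0],1],
    [[0,-0.208,0.0],[0,0,0],1],
    [[0,-0.208,0.0],[0,0,0],1]
  ]
}}

```text
clock: 15.4
eef_pos: [495.4, -304.6, 74.7]
eef_rot: [-3.141, -0.0, 1.751]
wrist_force: [-8.5, 2.2, 19.1]
finger_gap: 0.7
finger_force: 9.3
```

Emit:
{"api": "apply_moves", "payload": {
  "moves": [
    [[0,0,-0.07],[0,0,0],1],
    [[0,0,-0.12],[0,0,0],1],
    [[0.132,0,-0.12],[0,0,0],1],
    [[0.132,0,-0.08],[0,0,0],1],
    [[0.132,0,-0.04],[0,0,0],1],
    [[0.132,0,-0.02],[0,0,0],1],
    [[0.132,0,0],[0,0,0],1],
    [[0.132,0,0],[0,0,0],1],
    [[0.132,0,0],[0,0,0],1]
  ]
}}

```text
clock: 16.15
eef_pos: [489.9, -271.4, 75.0]
eef_rot: [3.141, -0.002, 1.751]
wrist_force: [-1.7, 13.9, 18.3]
finger_gap: 0.3
finger_force: 9.2
```

Emit:
{"api": "apply_moves", "payload": {
  "moves": [
    [[0,0,-0.07],[0,0,0],1],
    [[0,0,-0.12],[0,0,0],1],
    [[0.13,0,-0.12],[0,0,0],1],
    [[0.276,0,-0.12],[0,0,0],1],
    [[0.276,0,-0.08],[0,0,0],1],
    [[0.276,0,-0.06],[0,0,0],1],
    [[0.276,0,-0.044],[0,0,0],1],
    [[0.276,0,-0.044],[0,0,0],1],
    [[0.276,0,-0.044],[0,0,0],1],
    [[0.276,0,-0.044],[0,0,0],1]
  ]
}}

```text
clock: 16.98
eef_pos: [477.2, -205.3, 85.5]
eef_rot: [-3.141, -0.001, 1.749]
wrist_force: [-1.1, 4.6, 5.4]
finger_gap: 0.6
finger_force: 2.5
```

Emit:
{"api": "apply_moves", "payload": {
  "moves": [
    [[0,0,-0.07],[0,0,0],1],
    [[-0.13,0.07,-0.07],[0,0,0],1],
    [[-0.26,0.14,-0.07],[0,0,0],1],
    [[-0.408,0.208,-0.07],[0,0,0],1],
    [[-0.408,0.208,-0.07],[0,0,0],1],
    [[-0.408,0.208,-0.04],[0,0,0],1],
    [[-0.408,0.208,-0.02],[0,0,0],1],
    [[-0.408,0.208,0],[0,0,0],1],
    [[-0.408,0.208,0],[0,0,0],1],
    [[-0.408,0.208,0],[0,0,0],1]
  ]
}}

```text
clock: 17.82
eef_pos: [545.9, -295.4, 86.2]
eef_rot: [-3.141, 0.0, 1.75]
wrist_force: [-3.0, -1.9, 3.7]
finger_gap: 0.4
finger_force: 1.9
```

Emit:
{"api": "apply_moves", "payload": {
  "moves": [
    [[0,0,-0.07],[0,0,0],1],
    [[0,-0.1,-0.07],[0,0,0],1],
    [[0,-0.208,-0.07],[0,0,0],1],
    [[0,-0.208,-0.07],[0,0,0],1],
    [[0,-0.208,-0.04],[0,0,0],1],
    [[0,-0.208,-0.02],[0,0,0],1],
    [[0,-0.208,0],[0,0,0],1],
    [[0,-0.208,0],[0,0,0],1],
    [[0,-0.208,0],[0,0,0],1]
  ]
}}

```text
clock: 18.57
eef_pos: [495.5, -304.5, 85.5]
eef_rot: [-3.141, -0.001, 1.751]
wrist_force: [-1.8, 0.5, 4.7]
finger_gap: 0.3
finger_force: 2.5
```

Emit:
{"api": "apply_moves", "payload": {
  "moves": [
    [[0,0,-0.07],[0,0,0],1],
    [[0.13,0,-0.07],[0,0,0],1],
    [[0.27,0,-0.07],[0,0,0],1],
    [[0.408,0,-0.07],[0,0,0],1],
    [[0.408,0,-0.07],[0,0,0],1],
    [[0.408,0,-0.04],[0,0,0],1],
    [[0.408,0,-0.015],[0,0,0],1],
    [[0.408,0,-0.015],[0,0,0],1],
    [[0.408,0,-0.015],[0,0,0],1],
    [[0.408,0,-0.015],[0,0,0],1]
  ]
}}

```text
clock: 19.4
eef_pos: [476.9, -205.2, 89.5]
eef_rot: [-3.141, -0.0, 1.749]
wrist_force: [-0.3, -0.4, 0.3]
finger_gap: 0.2
finger_force: 0.0
```

Emit:
{"api": "apply_moves", "payload": {
  "moves": [
    [[0,0,0.004],[0,0,0],1],
    [[0,0,0.008],[0,0,0],1],
    [[0,0,0.008],[0,0,0],1],
    [[0,0,0.008],[0,0,0],1]
  ]
}}

```text
clock: 19.73
eef_pos: [477.1, -204.8, 88.1]
eef_rot: [3.141, 0.0, 1.75]
wrist_force: [-0.1, -1.2, 1.2]
finger_gap: 0.8
finger_force: 0.9
```

Emit:
{"api": "apply_moves", "payload": {
  "moves": [
    [[0,0,-0.1],[0,0,0],1],
    [[0,0,-0.25],[0,0,0],1],
    [[0,0,-0.4],[0,0,0],1],
    [[0.1,0,-0.55],[0,0,0],1],
    [[0.2,0,-0.6],[0,0,0],1],
    [[0.3,0,-0.6],[0,0,0],1],
    [[0.3,0,-0.6],[0,0,0],1],
    [[0.3,0,-0.6],[0,0,0],1],
    [[0.3,0,-0.6],[0,0,0],1]
  ]
}}

```text
clock: 20.48
eef_pos: [463.6, -131.0, 237.7]
eef_rot: [-3.141, -0.0, 1.75]
wrist_force: [1.2, -0.0, -1.0]
finger_gap: 0.3
finger_force: 0.0
```

```bash
python3 - <<'E'
from h import *
a=viewer.camera("top"); b=viewer.camera("side")
cv2.imwrite("pics/c5.png",np.hstack([cv2.resize(a[180:260,260:400],(420,240),interpolation=cv2.INTER_CUBIC),cv2.resize(b[190:280,195:300],(280,240),interpolation=cv2.INTER_CUBIC)]))
E
```

```text
(no output)
```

View pics/c5.png

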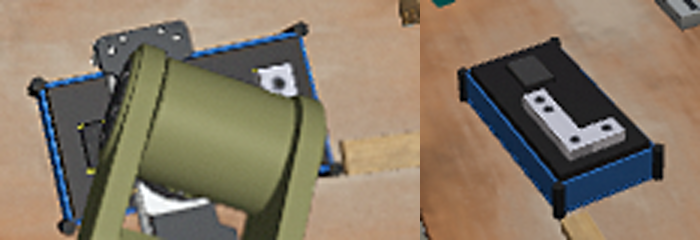

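The side view shows the bracket seated flat in its cutout. The packer is in place and the timber has not moved. I'm handing in.

```bash
python3 -c "
from cell import manip; print(manip.sign_off())"
```

```text
the job is handed in; nothing more can be done
None
```

The bracket is in the L-shaped cutout and pressed home: each final press read 17 to 19 N, and light touches afterwards at the heel and both tips put its top about 14 mm above the foam; I handed the job in at about 21 s, with the packer and timber looking undisturbed and the jig never approached.

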